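# Hook the brake return spring with the spring puller

### The arm

A 6-joint arm with a two-finger parallel gripper is mounted at the origin on the work surface. World frame = base frame: x ahead of the robot, y to its left, z up, the work surface at z = 0. Lengths are in m, angles in rad, forces in N, time in s.
With the tool pointing down it reaches from about 0.2 to 0.875 m from the base axis. Payload 3.4 kg.
Tool frame: the origin (TCP) lies between the finger pads; the fingertips stand 25 mm ahead of it and the grasp point (between the pads) lies 6 mm ahead of it (r.nose_length is the z of the fingertips in the tool frame, in m); z points along the fingers, y is the line along which they close (so a half turn about z gives the same grasp; the last joint's range is limited). The gripper opens to 94 mm and grips with 3 to 60 N. Pads are 16 mm wide; open, the fingers measure 119 mm over their backs; the gripper's body (75 mm by 177 mm) begins 78 mm behind the grasp point.
Start: joints at [1.068, 0.276, 1.505, -0, 1.361, -0.121], TCP at [0.214, 0.534, 0.207] pointing down, gripper open.
Joint ranges: [-2.89, 2.89], [-0.75, 2.08], [0.22, 2.7], [-1.18, 4.32], [0.11, 2.71], [-2.7, 2.7]. Speed limits (rad/s): [2.57, 2.57, 3.14, 3.14, 3.14, 3.14].

### API

Orientations are given as a unit quaternion [w, x, y, z].
In Python, from plant import r, gripper_to, inverse_kinematics, vision, models, telemetry gives the robot as it stands. Calls block until the motion is done:
- r.move_to(position, orientation): joint-space move of the TCP to a pose.
- r.move_l(position, rot=None, vel=0.15, guard=None): straight line of the TCP; rot=None keeps the orientation; vel is the mean speed in m/s. With guard (N) it stops when the force on the tool has changed by that much, and returns True; else False.
- r.movej(angles): joint-space move.
- gripper_to(opening, f_grip=None): finger opening in m; f_grip is the grip in N (None keeps the last); returns when the fingers have stopped.
- r.hold(seconds).
- inverse_kinematics(position, orientation): joint angles nearest the present ones, or None.
- vision.snapshot(name): name is "scene" or "top" or "wrist"; returns the picture (420x560x3 uint8, red, green, blue); there is no depth.
- vision.get_calibration(name): a dict with "fx", "fy", "cx", "cy" (pixels), "position" and "orientation" of the camera in the world. Camera axes: x right, y down, z forward; pixel columns grow to the right and rows downward; lengths in m; the calibration is good to about 2 mm. A picture is of the moment at which its call begins: read the wrist's pose just before it. get_calibration takes no time and is no camera call; for the wrist camera it gives the pose at the moment of the call.
A pose or a line that the arm cannot do raises r.PlanningError and nothing moves.
- r.sign_off(): hands the job in; it is judged then, once.
Trained networks look in the newest picture that a camera, given by its name, has taken for a name from the list of things; names that differ only in an ending like _2 or _b are one class to them, and where a whole thing is asked for, a point or a joint stands for the part that bears it (a point fixed in the world has none). Each returns a list of dicts, best first, with "score" (0 to 1); they miss things now and then, are a little off and sometimes report something else, mostly with a low value. They report only what shows in the picture. A call takes as long as a camera call. They do not tell look-alikes from the thing itself.
- models.boxes_of(thing, camera): "at" ([x, y, z] in m, in world coordinates, good to about 4 mm: the middle of the surface that is visible of it).
- models.regions_of(thing, camera): "pixels" (420x560 bool, what is visible of it).
- models.mark_of(thing, camera): "at" ([x, y, z] in m, in world coordinates, good to about 4 mm: a listed point, or the origin of a listed thing).
Readings, each from a call of its own:
- telemetry.current_t(): time.
- telemetry.current_joints(): joint angles.
- telemetry.current_dq(): joint speeds.
- telemetry.current_joint_efforts(): joint torques, N m.
- telemetry.current_ee_pos(): TCP position.
- telemetry.current_tool_rot(): TCP orientation.
- telemetry.current_wrist_force(): force on the tool from outside, world axes, zero at the start.
- telemetry.current_torque(): the same for the moment, N m.
- telemetry.current_opening(): finger opening in m.
- telemetry.current_finger_force(): force on a finger pad.
Only numpy, scipy, OpenCV 4.12 (cv2) and the standard library are available. Lean on these libraries where they do the work, as an engineer would, in place of code of your own. Each camera call takes 0.05 s, during which the arm holds its last target. There are 200 camera calls.

### The job

Take the yellow-handled spring puller out of the blue rack, put its tip in the round eye of the red brake spring, and use it to stretch the spring until its open hook catches behind the brass anchor post. Leave the spring hooked on the post, put the puller back upright in the same rack hole, and let go. Handle the spring only with the puller, and leave the other tools, the tin and the pipe coupling where they are.

Things in the scene. Friction and masses are not known exactly. Their poses are not given: they have to be found in the camera images.
- puller: Loose spring puller, 0.16 kg, upright in a rack hole; the only yellow handle. Origin: centre of the underside of its steel collar (34 mm wide, 4 mm thick), z up. Handle 18 x 18 mm, faces along its x and y, from z = 4 to 76 mm. Below the collar an 8 mm shaft ends in a 12 mm ball: ball centre z = -32, lowest point z = -38 mm.
- rack: Fixed blue rack on the deck, 100 x 250 mm, long way along its y. Origin: centre of its underside. Top surface 60 mm up, with three 25 mm holes at y = -80, 0 and +80 mm, x = 0, one tool in each; the tools' collars rest on the top.
- spring_end: Hook on the free end of the red spring, 6 mm wire, level, 62 mm above the deck. Origin: where the post's centre lies once hooked. x points outward from the spring pin, z up. Half-round bend about x = -9 mm (inside width 30 mm), outermost wire centre x = +9; the shank runs back to the coil on the +y side, the open tip is on the -y side, its end at x = -12 mm; mouth toward -x.
- spring_eye (a point): Centre of the closed round pull eye on the hook's outer side, 23 mm along spring_end's +x from its origin and moving with it. Clear hole 22 mm across, 6 mm wire, 62 mm above the deck.
- post (a point): Axis of the fixed brass anchor post, 12 mm diameter, top 70 mm above the deck; this point is 62 mm up, level with the spring, 131 mm from spring_pin. The grey brake plate around it is 280 mm wide, its shoes up to 36 mm high. The hook's open tip clears the post's outer side once spring_end is 149 mm or more from spring_pin.
- spring_pin (a point): Dark pin (head 20 mm wide, top 72 mm up) that holds the spring's other end, 62 mm up. The spring swings level and easily about it and stretches away from it: 111 mm from here to spring_end slack, 173 at most; pull 2 N plus 0.12 N per mm of stretch. It starts slack, 0.35 to 0.6 rad counterclockwise from above off the line to the post, the post on the hook's open-tip side.
- awl: Bystander: red round-handled awl (22 mm thick) with a thin pointed blade, standing in another rack hole, collar like the puller's, top 134 mm above the deck. Origin: centre of the collar's underside.
- nut_driver: Bystander: black round-handled nut driver (24 mm thick) in the remaining rack hole, same collar, top 138 mm above the deck. Origin: centre of the collar's underside.
- grease_tin: Bystander: green tin, 70 mm diameter, 55 mm high, on the deck. Origin: centre of its underside.
- coupling: Bystander: dark steel pipe coupling, a 48 mm wide, 45 mm high ring on the deck. Origin: centre of its underside.
Not all that is in view belongs to the job. Several things have the shape of the puller; the one meant has the colours described above.

How it is judged:
By the outcome, as a careful person would: the job done as asked, in the order asked, and still so for the second after the job is handed in, with the robot touching nothing.
It also fails if it takes over 61 s, if anything falls off the work surface, if the arm or the gripper's body presses on something with over 40 N, if the wrist force passes 120 N, or if a joint passes its speed limit or range.

## Working session

There is one attempt and no reset: what is moved stays moved. The work goes in short steps, each a Python script; the robot and the scene stay as the last script left them, time stands still between calls to the robot, and variables do not carry over. Pictures are saved under pics/ and viewed, at most 10 in all, crops included, and the job is handed in when it is done.

```bash
ls; mkdir -p pics; python3 - <<'E'
from plant import r, vision, models, telemetry
import cv2, numpy as np
ims=[vision.snapshot(n)[:,:,::-1] for n in ("top","scene")]
cv2.imwrite("pics/top.png",ims[0]); cv2.imwrite("pics/scene.png",ims[1])
for c in ("top","scene"):
  for t in ("puller","rack","spring_end","spring_eye","post","spring_pin","awl","nut_driver","grease_tin","coupling"):
    print(c,t,[(np.round(d["at"],3).tolist(),round(d["score"],2)) for d in models.mark_of(t,c)][:4])
for c in("top","scene"):print(vision.get_calibration(c))
print(telemetry.current_t(),telemetry.current_tool_rot())
E
```

```text
pics
top puller [([0.53, -0.075, 0.037], 0.63), ([0.648, -0.157, 0.038], 0.62), ([0.384, -0.187, 0.039], 0.57), ([0.502, -0.182, 0.063], 0.49)]
top rack [([0.51, -0.256, 0.002], 0.67)]
top spring_end [([0.581, 0.236, 0.062], 0.56)]
top spring_eye [([0.607, 0.237, 0.063], 0.74)]
top post [([0.595, 0.189, 0.059], 0.61), ([0.47, 0.237, 0.065], 0.2)]
top spring_pin [([0.47, 0.237, 0.065], 0.9), ([0.511, -0.257, 0.063], 0.48)]
top awl [([0.508, -0.256, 0.064], 0.63), ([0.515, -0.335, 0.057], 0.54)]
top nut_driver [([0.509, -0.257, 0.063], 0.7)]
top grease_tin [([0.704, -0.04, 0.004], 0.57), ([0.514, -0.334, 0.057], 0.25)]
top coupling [([0.377, -0.041, 0.001], 0.66), ([0.473, 0.236, 0.065], 0.65), ([0.61, 0.234, 0.063], 0.53)]
scene puller [([0.505, -0.173, 0.06], 0.74), ([0.524, -0.079, 0.038], 0.64), ([0.386, -0.187, 0.038], 0.55), ([0.648, -0.156, 0.033], 0.53)]
scene rack [([0.508, -0.26, 0.003], 0.62)]
scene spring_end [([0.582, 0.236, 0.061], 0.61)]
scene spring_eye [([0.603, 0.234, 0.062], 0.67)]
scene post [([0.592, 0.188, 0.062], 0.77)]
scene spring_pin [([0.471, 0.234, 0.064], 0
[... 195 characters left out ...]
[0.592, 0.19, 0.063], 0.35)]
scene grease_tin [([0.704, -0.04, -0.0], 0.64)]
scene coupling [([0.371, -0.036, 0.001], 0.85), ([0.516, -0.333, 0.062], 0.54)]
{'fx': 544.7828955830117, 'fy': 544.7828955830117, 'cx': 284.7616422534834, 'cy': 212.93857058165665, 'position': array([ 0.4230155 , -0.04108263,  1.22560044]), 'orientation': array([ 0.0347278 , -0.70552621,  0.70684376, -0.03739862])}
{'fx': 406.91654732585243, 'fy': 406.91654732585243, 'cx': 279.3724316596066, 'cy': 204.33382236773312, 'position': array([ 0.89321009, -0.32762613,  0.83503098]), 'orientation': array([-0.23423984,  0.88236233,  0.39454263, -0.10442474])}
1.1 [9.33782958e-06 1.89738208e-01 9.81834716e-01 4.26319536e-05]
```

View pics/top.png

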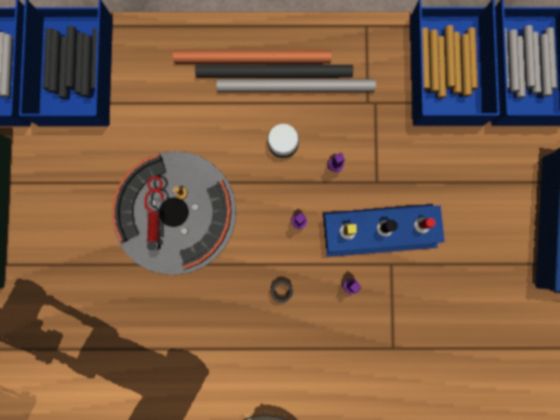

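View pics/scene.png

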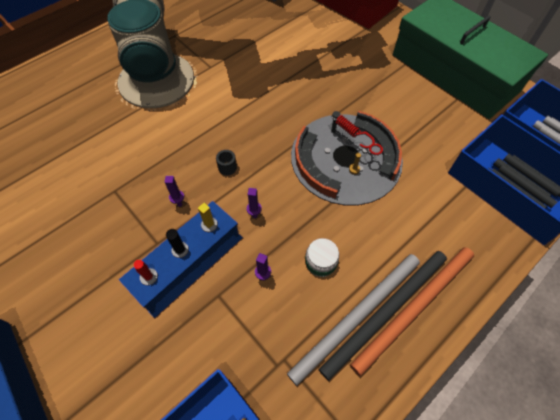

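The candidates for the puller in the top image are yellow (350,229) in the rack's left hole, and three purple look-alikes at (337,161), (299,220) and (351,286). The other rack tools are black (386,227) and red (425,224). I choose the yellow one in the rack and will check it with a wrist view.

```bash
cat > h.py <<'E'
from plant import r, gripper_to, inverse_kinematics, vision, models, telemetry
import numpy as np, cv2
from scipy.spatial.transform import Rotation as R
def q(psi):           # tool down, closing axis at angle psi
    a=(psi+np.pi/2)/2; return [0,np.cos(a),np.sin(a),0]
def cam(c):
    k=vision.get_calibration(c); o=k["orientation"]
    return k,R.from_quat([o[1],o[2],o[3],o[0]]).as_matrix()
def proj(p,c):
    k,M=cam(c); v=M.T@(np.array(p)-k["position"]); return k["fx"]*v[0]/v[2]+k["cx"],k["fy"]*v[1]/v[2]+k["cy"]
def ray(u,v,z,c):     # pixel -> world point at height z
    k,M=cam(c); d=M@np.array([(u-k["cx"])/k["fx"],(v-k["cy"])/k["fy"],1]); return k["position"]+d*(z-k["position"][2])/d[2]
def marks(c,*ts):
    for t in ts: print(c,t,[(np.round(d["at"],4).tolist(),round(d["score"],2)) for d in models.mark_of(t,c)][:3])
def snap(c,f): im=vision.snapshot(c); cv2.imwrite(f"pics/{f}.png",im[:,:,::-1]); return im
E
python3 - <<'E'
from h import *
for psi in (0.06,0.06+np.pi,0.06-np.pi):
    print(psi,inverse_kinematics([.503,-.178,.28],q(psi)))
r.move_to([.503,-.178,.28],q(0.06))
print(telemetry.current_ee_pos(),telemetry.current_t(),vision.get_calibration("wrist"))
im=snap("wrist","w1")
marks("wrist","puller","rack","nut_driver")
m=cv2.inRange(cv2.cvtColor(im,cv2.COLOR_RGB2HSV),(22,120,100),(35,255,255))
n,l,s,c=cv2.connectedComponentsWithStats(m); i=1+np.argmax(s[1:,4]); print(s[i],c[i])
print(proj([.503,-.178,.136],"wrist"),ray(*c[i],.136,"wrist"))
E
```

```text
0.06 [-4.70562049e-01  1.80072099e-01  1.45610514e+00 -4.44089210e-16
  1.50541541e+00 -5.30562049e-01]
3.201592653589793 [-4.70562049e-01  1.80072099e-01  1.45610514e+00 -4.44089210e-16
  1.50541541e+00  2.61103060e+00]
-3.081592653589793 [-4.70562049e-01  1.80072099e-01  1.45610514e+00 -4.44089210e-16
  1.50541541e+00  2.61103060e+00]
[ 0.50320155 -0.1772221   0.27994866] 3.825 {'fx': 296.64156421399287, 'fy': 296.64156421399287, 'cx': 280.9279130633113, 'cy': 213.61622906781457, 'position': array([ 0.49804119, -0.10487904,  0.45790499]), 'orientation': array([0.12552862, 0.99162326, 0.03018023, 0.00387774])}
wrist puller [([0.6501, -0.1526, 0.0358], 0.91), ([0.3807, -0.1883, 0.0356], 0.8), ([0.5238, -0.0764, 0.0361], 0.65)]
wrist rack [([0.5103, -0.2583, -0.0011], 0.68)]
wrist nut_driver [([0.5071, -0.2595, 0.0587], 0.9)]
[273 197  15  16 234] [279.9957265  204.48290598]
(np.float64(281.40481091577357), np.float64(205.06225407222115)) [ 0.50139602 -0.17743592  0.136     ]
```

View pics/w1.png

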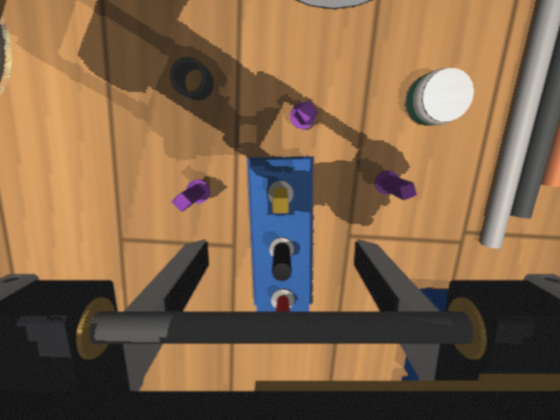

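The wrist view shows the yellow handle at (280,204) in the rack's end hole, and the purple ones stand outside the rack. Next is one close crop to confirm it and get its yaw.

```bash
python3 - <<'E'
import cv2,numpy as np
im=cv2.imread("pics/w1.png")[165:230,245:320]; cv2.imwrite("pics/w1c.png",cv2.resize(im,None,fx=8,fy=8,interpolation=cv2.INTER_CUBIC))
h=cv2.cvtColor(im,cv2.COLOR_BGR2HSV); m=cv2.inRange(h,(22,120,100),(35,255,255))
for th in (120,150,170,190,210):
  b=m&((h[:,:,2]>th)*255).astype("uint8"); p=cv2.findNonZero(b)
  if p is not None: print(th,len(p),cv2.minAreaRect(p))
E
```

```text
120 219 ((35.0, 40.0), (14.0, 14.0), 90.0)
150 157 ((35.0, 40.0), (12.0, 12.0), 90.0)
```

View pics/w1c.png

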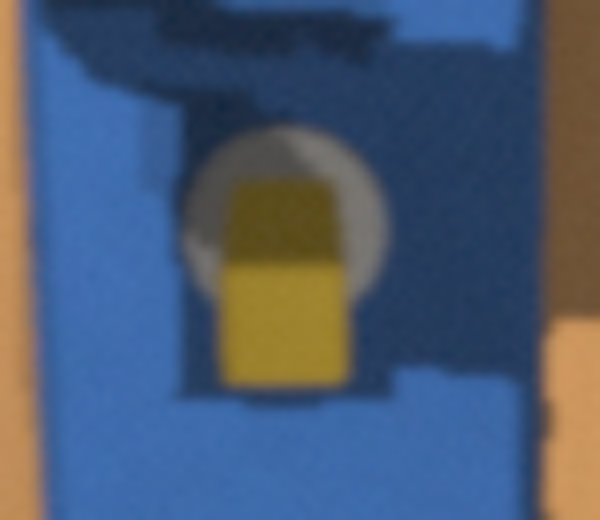

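The crop confirms a yellow square handle on a steel collar, faces parallel to the gripper axes, top centre near (280.6,205.8). I'll grasp it and look at the spring from above.

```bash
python3 - <<'E'
from h import *
g=np.array([.502,-.1785,.094])
print("collar",ray(280.8,193.6,.064,"wrist"))
gripper_to(.06); r.move_l([g[0],g[1],.15],rot=q(.06),vel=.25)
print(r.move_l(g,vel=.1,guard=8))
print(gripper_to(0.0,50),telemetry.current_opening(),telemetry.current_finger_force(),telemetry.current_wrist_force())
r.move_l([g[0],g[1],.21],vel=.2)
print(telemetry.current_opening(),telemetry.current_t())
r.move_to([.56,.14,.25],q(-.03))
print(telemetry.current_ee_pos(),telemetry.current_t(),telemetry.current_opening())
snap("wrist","w2")
marks("wrist","puller","spring_end","spring_eye","post","spring_pin")
p=telemetry.current_ee_pos(); print([proj(np.array(p)+[0,0,-d],"wrist") for d in (.034,.066)])
E
```

```text
collar [ 0.50233335 -0.17855428  0.064     ]
False
False 0.017900252618346598 49.99196469783783 [ 0.19041654  0.2860868  -0.01512203]
0.01761670841652121 7.5583
[0.55985839 0.13891758 0.24930634] 8.7917 0.018105023918816316
wrist puller [([0.5245, -0.0742, 0.0394], 0.97), ([0.562, 0.136, 0.2176], 0.91)]
wrist spring_end [([0.5847, 0.2379, 0.0648], 0.8)]
wrist spring_eye [([0.6076, 0.2397, 0.0647], 0.95)]
wrist post [([0.5932, 0.1859, 0.0612], 0.72)]
wrist spring_pin [([0.4695, 0.2395, 0.0622], 0.75)]
[(np.float64(281.9297239362562), np.float64(236.66031289215826)), (np.float64(281.8110168629063), np.float64(224.53315205758028))]
```

View pics/w2.png

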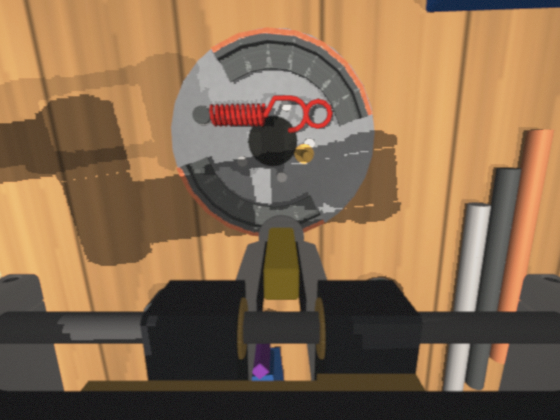

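The spring's eye is at about (319,114), the hook at (290,115), the pin at (203,115) and the post at (305,152). I'll refine the eye by its hole contour in the images I have.

```bash
python3 - <<'E'
from h import *
def eye(f,c,approx):
    h=cv2.cvtColor(cv2.imread(f),cv2.COLOR_BGR2HSV)
    m=cv2.inRange(h,(0,130,70),(6,255,255))|cv2.inRange(h,(172,130,70),(180,255,255))
    m=cv2.resize(m,None,fx=4,fy=4,interpolation=cv2.INTER_LINEAR); m=(m>110).astype("uint8")*255
    cs,hi=cv2.findContours(m,cv2.RETR_CCOMP,cv2.CHAIN_APPROX_NONE)
    u0=np.array(proj(approx,c))
    for k,hh in zip(cs,hi[0]):
        if len(k)<12: continue
        M=cv2.moments(k)
        if M["m00"]==0: continue
        u=(np.array([M["m10"],M["m01"]])/M["m00"]-1.5)/4
        if np.hypot(*(u-u0))<12: print(f,"hole" if hh[3]>=0 else "outer",u,M["m00"]/16,ray(*u,.062,c))
a=[.606,.237,.062]
eye("pics/w2.png","wrist",a); eye("pics/top.png","top",a); eye("pics/scene.png","scene",a)
E
```

```text
pics/w2.png hole [317.63100513 113.46919181] 296.1875 [0.60550472 0.23705059 0.062     ]
pics/top.png hole [154.30996643 183.33165505] 80.6875 [0.60684034 0.23567117 0.062     ]
pics/scene.png hole [375.40846824 148.8090494 ] 50.1875 [0.60350865 0.23798294 0.062     ]
```

```bash
python3 - <<'E'
from h import *
r.move_l([.6055,.2368,.148],rot=q(-.03),vel=.2)
p=telemetry.current_ee_pos(); print(p,telemetry.current_t())
im=snap("scene","s2")
print([proj([p[0],p[1],p[2]-d],"scene") for d in (.034,.066)],proj([.6055,.2368,.062],"scene"))
cv2.imwrite("pics/s2c.png",cv2.resize(im[100:190,320:440,::-1],None,fx=6,fy=6,interpolation=cv2.INTER_CUBIC))
marks("scene","puller","spring_eye")
E
```

```text
[0.60575901 0.23641231 0.14873098] 9.9833
[(np.float64(380.4980369228946), np.float64(135.42311662183766)), (np.float64(377.52002970878425), np.float64(144.2704443820198))] (np.float64(375.70904633990847), np.float64(149.57710176108304))
scene puller [([0.6047, 0.2387, 0.1157], 0.9), ([0.5228, -0.0788, 0.0362], 0.7), ([0.3826, -0.1872, 0.0382], 0.62)]
scene spring_eye [([0.6021, 0.2344, 0.063], 0.57), ([0.6064, 0.2395, 0.1138], 0.27)]
```

View pics/s2c.png

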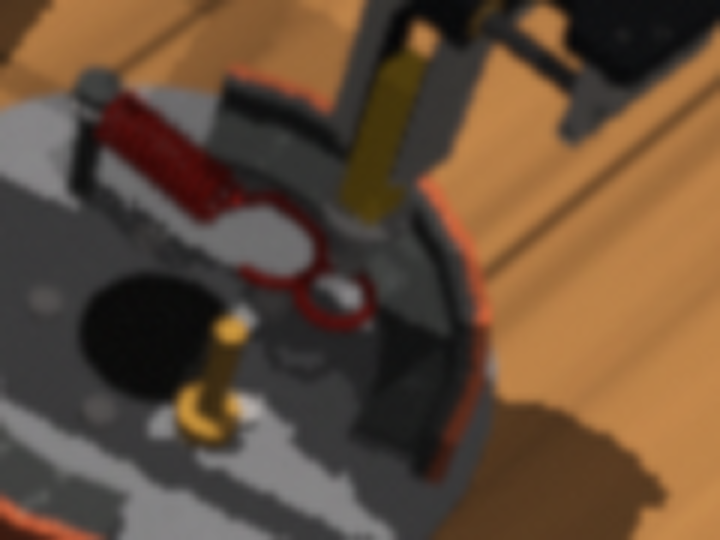

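The crop shows the eye at (337,298) and the collar at (362,218). Both match the projections to about 1 px, so I'll lower with a guard.

```bash
python3 - <<'E'
from h import *
f0=np.array(telemetry.current_wrist_force())
print(r.move_l([.6055,.2368,.115],vel=.06,guard=3),telemetry.current_ee_pos(),telemetry.current_wrist_force()-f0)
r.move_l([.6205,.2368,.115],vel=.06,guard=12)   # engage outward
r.hold(.1)
print(telemetry.current_ee_pos(),telemetry.current_wrist_force()-f0,telemetry.current_opening(),telemetry.current_t())
E
```

```text
False [0.60559864 0.23685455 0.11481561] [ 0.58631592 -0.32742049  1.30170807]
[0.61973332 0.23678538 0.11470995] [-2.14153129 -0.31139715  0.83067809] 0.017988466080665493 11.3333
```

```bash
python3 - <<'E'
from h import *
P=np.array([.4703,.2366]); f0=np.array([.19,.29,0])
def go(rad,a,vel=.08):
    b=r.move_l([P[0]+rad*np.cos(a),P[1]+rad*np.sin(a),.115],rot=q(-.03+a),vel=vel,guard=25)
    e=np.array(telemetry.current_ee_pos()); d=e[:2]-P
    print(b,"r %.4f a %.3f"%(np.hypot(*d),np.arctan2(d[1],d[0])),np.round(telemetry.current_wrist_force(),2),round(telemetry.current_opening(),4))
go(.190,0)
for a in np.linspace(0,-.378,6)[1:]: go(.190,a)
r.hold(.1)
snap("scene","s3"); im=cv2.imread("pics/s3.png")[100:190,320:440]
snap("top","t3"); im2=cv2.imread("pics/t3.png")[150:260,110:240]
a=cv2.resize(im,(480,360),interpolation=cv2.INTER_CUBIC); b=cv2.resize(im2,(320,360),interpolation=cv2.INTER_CUBIC)
cv2.imwrite("pics/c3.png",np.hstack([a,b])); print(telemetry.current_t())
marks("scene","spring_eye","spring_end","post","puller")
E
```

```text
False r 0.1872 a -0.001 [-7.26  0.85 -1.63] 0.0176
False r 0.1870 a -0.079 [-6.98  0.23 -1.18] 0.0176
False r 0.1870 a -0.154 [-8.    0.37 -1.46] 0.0179
False r 0.1870 a -0.229 [-6.82  2.37 -1.6 ] 0.0176
False r 0.1870 a -0.305 [-7.03  1.78 -1.94] 0.0177
False r 0.1870 a -0.380 [-6.12  2.75 -1.25] 0.0178
13.85
scene spring_eye [([0.6325, 0.1657, 0.0663], 0.58)]
scene spring_end [([0.6173, 0.1786, 0.063], 0.61)]
scene post [([0.5916, 0.1902, 0.0644], 0.67)]
scene puller [([0.5229, -0.078, 0.0405], 0.81), ([0.3841, -0.1851, 0.0375], 0.78), ([0.6454, 0.1686, 0.0808], 0.74)]
```

View pics/c3.png

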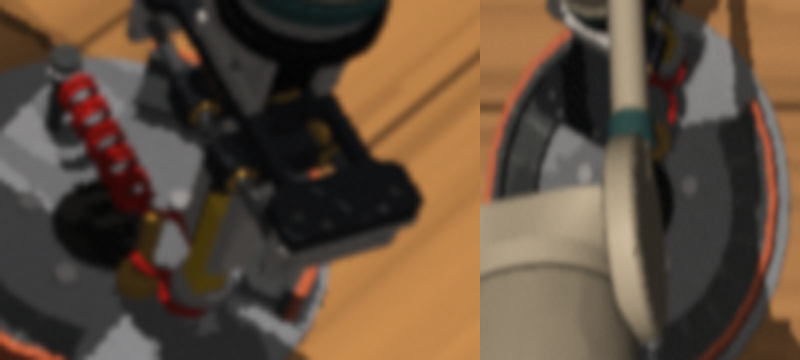

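The left panel shows the post (about 145,220) between the hook's shank (180,220) and its open tip (135,258), so the hook is around it. I'll relax it onto the post.

```bash
python3 - <<'E'
from h import *
P=np.array([.4703,.2366])
def go(rad,a,vel=.06):
    b=r.move_l([P[0]+rad*np.cos(a),P[1]+rad*np.sin(a),.115],vel=vel,guard=12)
    e=np.array(telemetry.current_ee_pos()); d=e[:2]-P
    print(b,"r %.4f a %.3f"%(np.hypot(*d),np.arctan2(d[1],d[0])),np.round(telemetry.current_wrist_force(),2))
for x in (.178,.170,.164,.160,.156): go(x,-.378)
r.hold(.1);print(telemetry.current_wrist_force(),telemetry.current_t())
E
```

```text
False r 0.1757 a -0.376 [-4.25  1.84 -1.03]
False r 0.1683 a -0.376 [-5.23  1.5  -1.16]
False r 0.1627 a -0.377 [-3.87  1.01 -2.13]
False r 0.1608 a -0.376 [-1.1   0.95 -1.57]
False r 0.1570 a -0.377 [ 0.19  0.28 -1.56]
[-0.43156495  0.05897969 -2.05191814] 15.5333
```

The load dropped to zero around r≈0.16, where a free spring would still pull about 4 N, so it's hooked. I'll lift out and check.

```bash
python3 - <<'E'
from h import *
P=np.array([.4703,.2366]); a=-.378
e=[P[0]+.155*np.cos(a),P[1]+.155*np.sin(a)]
b=r.move_l([*e,.150],vel=.06,guard=5); print(b,telemetry.current_ee_pos(),telemetry.current_wrist_force())
if not b:
    r.move_l([*e,.21],vel=.2); r.move_l([.56,.10,.25],rot=q(-.03),vel=.25)
    im=snap("wrist","w4"); marks("wrist","spring_end","spring_eye","post","puller")
    cv2.imwrite("pics/w4c.png",cv2.resize(im[40:260,180:400,::-1],None,fx=2.7,fy=2.7,interpolation=cv2.INTER_CUBIC))
print(telemetry.current_t(),telemetry.current_opening())
E
```

```text
False [0.61418866 0.17935328 0.14998372] [-0.0421306   0.25763658 -2.23346683]
wrist spring_end [([0.5934, 0.1925, 0.0646], 0.62)]
wrist spring_eye [([0.6134, 0.1795, 0.07], 0.84)]
wrist post [([0.5937, 0.1877, 0.0622], 0.65)]
wrist puller [([0.5619, 0.0946, 0.2158], 0.57), ([0.5279, -0.0729, 0.0373], 0.56)]
17.5333 0.017667433616066482
```

View pics/w4c.png

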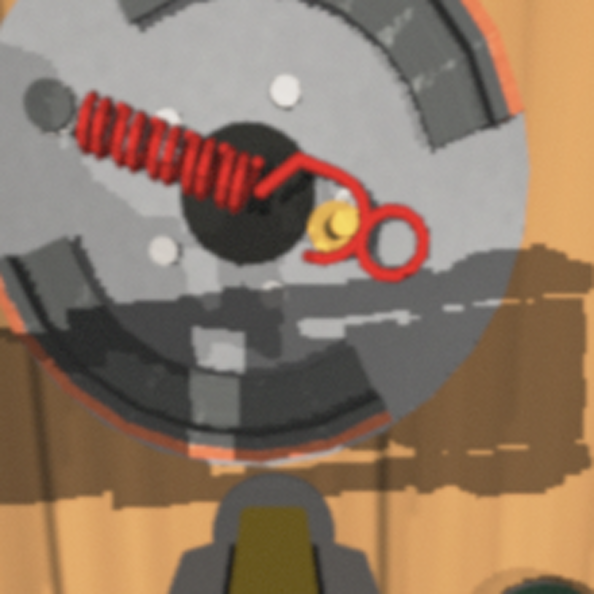

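The spring is hooked: post at (340,222) inside the hook, eye free at (393,242). Now I'll return the puller to its hole.

```bash
python3 - <<'E'
from h import *
r.move_to([.5025,-.1785,.21],q(.06)); r.move_l([.5025,-.1785,.14],vel=.2)
print(telemetry.current_ee_pos())
b=r.move_l([.5025,-.1785,.0925],vel=.04,guard=5); p=telemetry.current_ee_pos()
print(b,p,telemetry.current_wrist_force(),telemetry.current_t())
if p[2]<.098:
    gripper_to(.06); r.hold(.3)
    r.move_l([.5025,-.1785,.17],vel=.12); r.move_l([.5025,-.1785,.28],vel=.3)
    im=snap("wrist","w5"); cv2.imwrite("pics/w5c.png",cv2.resize(im[150:320,220:340,::-1],None,fx=3.4,fy=3.4,interpolation=cv2.INTER_CUBIC))
    snap("scene","s5"); marks("scene","puller","spring_end","nut_driver")
print(telemetry.current_t(),telemetry.current_opening())
E
```

```text
[ 0.50332421 -0.17772794  0.14042134]
True [ 0.5022017  -0.17837988  0.0940159 ] [-0.89852488 -0.67632373  5.04976562] 20.2
scene puller [([0.3838, -0.1879, 0.0391], 0.89), ([0.5221, -0.0767, 0.0373], 0.64), ([0.6505, -0.1559, 0.0355], 0.6)]
scene spring_end [([0.5938, 0.1873, 0.0605], 0.71)]
scene nut_driver []
22.8667 0.06001871066338493
```

View pics/w5c.png

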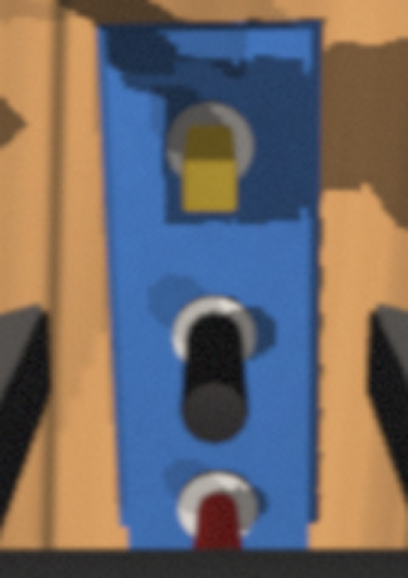

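The puller stands upright in its hole (collar at 210,145), looking as it did at the start, and the gripper is clear.

```bash
python3 -c "
from plant import r
print(r.sign_off())"
```

```text
the job is handed in; nothing more can be done
None
```

The red spring is hooked on the brass post, the yellow puller is back upright in its rack hole and released, and the job was handed in after about 23 s of the 61 s allowed.

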